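# Set a plate capacitor's gap with its eccentric and check it with a gauge

### The job

The two white plates of the little capacitor stand too close together: swing the crank of its eccentric by the black knob until the crank points straight at the small brass index pin on the base. Then check the gap: take the slim flat gauge (the thinnest of the three on the wooden board), slide it down between the plates, still in the grip, until it reaches the base, and leave it standing there.

Things in the scene. Friction and masses are not known exactly. Their poses are not given: they have to be found in the camera images.
- rig: Fixed plate capacitor: grey base x -55..55, y -85..225 mm, top at z = 15; two upright round white plates 72 mm across, 8 thick, tops at z = 90. Origin on the table under the set gap's middle; plates face along y. The -y plate is fixed (face y = -12); the other's face moves from y = -2 (cam 0) to 14 (cam 1.57). Eccentric's vertical axis at x 0, y 125; brass index pin, top z = 45, at x 0, y 211.
- cam (a joint): Turn of the eccentric, rad, 0 to 2.2, growing counter-clockwise seen from above. At 0 its crank points along the rig's +x; at 1.57 along +y, straight at the index pin. Starts between 0 and 0.4. About 2 N at the knob turns it; it stays where it is left. Gap between the plates = 10 mm + 10 mm x cam.
- cam_knob (a point): Centre of the top of the upright black knob on the crank's end: a round knob 18 mm across, 48 mm tall, its top 108 mm above the table, 60 mm from the eccentric's axis. It is fixed to the crank and turns with it.
- gauge: Slim flat grey plastic gauge, loose, upright: 40 wide (x), 16 thick (y), 120 mm tall (z), 0.12 kg; lowest 10 mm narrowed to 34 x 10. Origin: centre of underside. One of three in a row 80 mm apart on a wooden board 10 mm thick, thickness along the row; the others, as tall, are a flat one 36 mm thick and a round rod of 28. In the gap its thickness lies along the rig's y and it stands on the base.
Things that resemble listed ones, but are neither listed nor needed, are in the scene too. Leave any red look-alike of the gauge alone.

How it is judged:
On the way, in this order (a step that is already met when the one before it is completed fails the run):
1. the crank points at the index pin (within 17 degrees) and rests there (value of joint cam between 1.27 and 1.87 rad and velocity of joint cam between -0.1 and 0.1 rad/s), for 0.2 s.
2. the slim gauge, still in the grip, is down between the plates, its foot less than 20 mm over the base (x of gauge in the frame of rig between -0.025 and 0.025 m and y of gauge in the frame of rig between -0.018 and 0.018 m and angle between gauge's own z axis and vertical below 0.17 rad and z of gauge in the frame of rig below 0.035 m and contact force between the fingers and gauge above 0.5 N), for 0.05 s.
At the end, for the whole second after the job is handed in: The crank points at the index pin within 17 degrees (cam 1.27 to 1.87 rad), and the slim gauge stands at rest on the base between the plates, within 25 mm of the gap's middle along the plates and 18 mm across the gap, foot within 5 mm of the base top, upright within 10 degrees (value of joint cam between 1.27 and 1.87 rad and x of gauge in the frame of rig between -0.025 and 0.025 m and y of gauge in the frame of rig between -0.018 and 0.018 m and angle between gauge's own z axis and vertical below 0.17 rad and z of gauge in the frame of rig between 0.01 and 0.021 m and linear speed of gauge below 0.02 m/s); the robot touches nothing.
It also fails if it takes over 58 s, if anything falls off the work surface, if the arm or the gripper's body presses on something with over 40 N, if the wrist force passes 120 N, or if a joint passes its speed limit or range.

### The arm

A 7-joint arm with a two-finger parallel gripper is mounted at the origin on the work surface. World frame = base frame: x ahead of the robot, y to its left, z up, the work surface at z = 0. Lengths are in m, angles in rad, forces in N, time in s.
With the tool pointing down it reaches from about 0.425 to 0.95 m from the base axis. Payload 4.7 kg.
Tool frame: the origin (TCP) lies between the finger pads; the fingertips stand 25 mm ahead of it and the grasp point (between the pads) lies 6 mm ahead of it; z points along the fingers, y is the line along which they close (so a half turn about z gives the same grasp; the last joint's range is limited). The gripper opens to 85 mm and grips with 20 to 120 N. Pads are 22 mm wide; open, the fingers measure 114 mm over their backs; the gripper's body (76 mm by 85 mm) begins 54 mm behind the grasp point. The pads swing forward as they close: fully open they stand 13 mm farther back than shut.
Start: joints at [1.315, 0.469, -0.049, 1.532, 0.024, 1.141, -0.082], TCP at [0.152, -0.658, 0.256] pointing down, gripper open.
Joint ranges: [-2.59, 2.59], [-0.33, 1.99], [-1.39, 1.29], [0.1, 2.45], [-1.04, 4.18], [0.21, 1.99], [-2.66, 2.66]. Speed limits (rad/s): [2.57, 2.57, 3.14, 3.14, 3.14, 3.14, 3.14].

### API

Orientations are given as a 3x3 rotation matrix whose columns are the frame's x, y, z axes.
In Python, from rig import * gives the robot as it stands. Calls block until the motion is done:
- movep(position, orientation): joint-space move of the TCP to a pose.
- move_l(position, attitude=None, feed=0.15, until_force=None): straight line of the TCP; attitude=None keeps the orientation; feed is the mean speed in m/s. With until_force (N) it stops when the force on the tool has changed by that much, and returns True; else False.
- move_joints(angles): joint-space move.
- command_gripper(opening, newtons=None): finger opening in m; newtons is the grip in N (None keeps the last); returns when the fingers have stopped.
- sleep(seconds).
- inverse_kinematics(position, orientation): joint angles nearest the present ones, or None.
- sense(): the state.
- camera(name): name is "scene" or "side" or "wrist"; returns (picture, depth): 420x560x3 uint8, red, green, blue; 420x560 float32, m along the optical axis (not along the pixel's ray), 0 where there is no reading.
- camera_params(name): a dict with "K" (3x3 intrinsics, pixels), "dist" ([k1, k2, p1, p2, k3] as OpenCV has them; the pictures are not rectified), "position" and "rotation" of the camera in the world; the wrist camera has in their place "tool_from_camera" (4x4, takes a point from camera to tool coordinates, whose origin is the TCP and whose axes are the flange's). Camera axes: x right, y down, z forward; pixel columns grow to the right and rows downward; lengths in m; the calibration is good to about 2 mm. A picture is of the moment at which its call begins: read the wrist's pose just before it. camera_params takes no time and is no camera call.
A pose or a line that the arm cannot do raises Unreachable and nothing moves.
- finish_job(): hands the job in; it is judged then, once.
The state is a dict: "time_s": time; "joint_pos": joint angles; "qd": joint speeds; "joint_efforts": joint torques, N m; "position": TCP position; "tcp_rot": TCP orientation; "wrist_force": force on the tool from outside, world axes, zero at the start; "ft_torque": the same for the moment, N m; "finger_gap": finger opening in m; "gripper_force": force on a finger pad.
Only numpy, scipy, OpenCV 4.12 (cv2) and the standard library are available. Lean on these libraries where they do the work, as an engineer would, in place of code of your own. Each camera call takes 0.05 s, during which the arm holds its last target. There are 200 camera calls.

## Working session

There is one attempt and no reset: what is moved stays moved. The work goes in short steps, each a Python script; the robot and the scene stay as the last script left them, time stands still between calls to the robot, and variables do not carry over. Pictures are saved under pics/ and viewed, at most 10 in all, crops included, and the job is handed in when it is done.

```bash
mkdir -p pics; cat > h.py <<'E'
from rig import *
import numpy as np, cv2
def snap(name,tag):
    s=sense(); p,d=camera(name); c=camera_params(name)
    if 'position' in c: R=np.array(c['rotation']);t=np.array(c['position'])
    else:
        T=np.array(c['tool_from_camera']);Rt=np.array(s['tcp_rot'])
        R=Rt@T[:3,:3];t=Rt@T[:3,3]+np.array(s['position'])
    np.savez(f'pics/{tag}.npz',p=p,d=d,K=c['K'],dist=c['dist'],R=R,t=t)
    cv2.imwrite(f'pics/{tag}.png',p[:,:,::-1])
def ray(tag,u,v):
    z=np.load(f'pics/{tag}.npz')
    n=cv2.undistortPoints(np.array([[[u,v]]],float),z['K'],z['dist'])[0,0]
    return z['t'],z['R']@np.array([n[0],n[1],1])
def at_z(tag,u,v,h):
    t,r=ray(tag,u,v); return t+r*(h-t[2])/r[2]
def dep(tag,u,v):
    z=np.load(f'pics/{tag}.npz');t,r=ray(tag,u,v); return t+r*z['d'][int(round(v)),int(round(u))]
def cloud(tag):
    z=np.load(f'pics/{tag}.npz');d=z['d'];h,w=d.shape
    uv=np.stack(np.meshgrid(np.arange(w),np.arange(h)),-1).reshape(-1,1,2).astype(float)
    n=cv2.undistortPoints(uv,z['K'],z['dist'])[:,0]
    P=np.c_[n,np.ones(len(n))]*d.reshape(-1,1)
    return (P@z['R'].T+z['t']).reshape(h,w,3),z['p'],d>0
def crop(tag,u0,v0,u1,v1,k,out):
    z=np.load(f'pics/{tag}.npz')['p'][v0:v1,u0:u1,::-1]
    cv2.imwrite(f'pics/{out}.png',cv2.resize(z,None,fx=k,fy=k,interpolation=cv2.INTER_CUBIC))
E
python3 - <<'E'
from h import *
snap('scene','s0');snap('side','d0')
a=cv2.imread('pics/s0.png')
for n in('scene','side'):
    c=camera_params(n);print(n,np.round(c['position'],2),np.round(c['rotation'],2).tolist())
print(sense()['time_s'])
E
```

```text
scene [ 1.29 -0.54  0.71] [[0.55, 0.48, -0.68], [0.83, -0.3, 0.46], [0.02, -0.82, -0.57]]
side [0.46 0.56 0.77] [[-0.99, -0.1, 0.07], [-0.12, 0.73, -0.67], [0.02, -0.67, -0.74]]
0.1
```

View pics/s0.png

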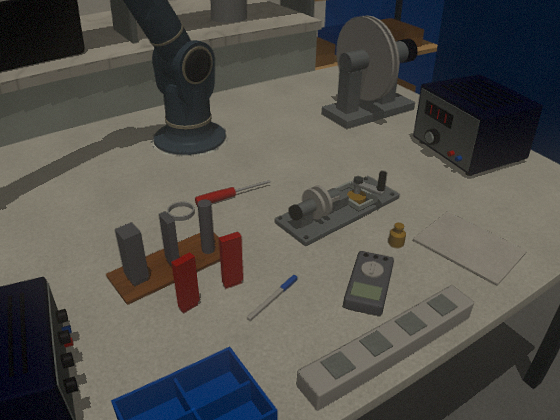

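View pics/d0.png

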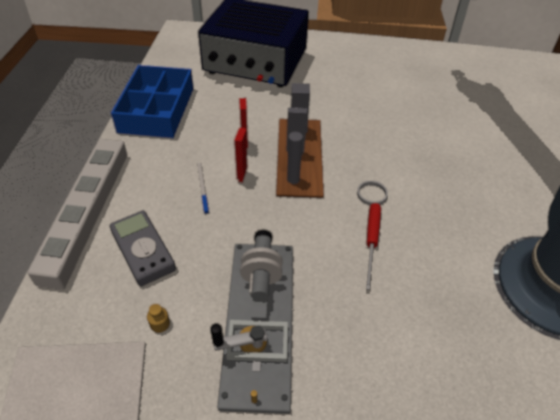

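The scene view shows three grey uprights on the board: a thick flat at (130,253), a slim flat at (169,237) and a round rod at (206,227). Two red look-alikes stand at (186,282) and (231,260). The slim grey one in the middle fits the description. The side view shows the rig at about (258,320), knob at (217,333) and index pin at (254,397). I'll confirm in crops.

```bash
python3 - <<'E'
from h import *
crop('s0',95,190,265,320,4,'c1'); crop('d0',205,220,315,420,2.9,'c2')
z=np.load('pics/d0.npz')['p'][220:420,205:315,::-1]; a=cv2.resize(z,None,fx=3,fy=3,interpolation=cv2.INTER_CUBIC)
z=np.load('pics/d0.npz')['p'][70:200,260:340,::-1]; b=cv2.resize(z,None,fx=4,fy=4,interpolation=cv2.INTER_CUBIC)
o=np.zeros((600,660,3),np.uint8);o[:600,:330]=a;o[:520,335:655]=b;cv2.imwrite('pics/c2.png',o)
E
```

```text
(no output)
```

View pics/c1.png

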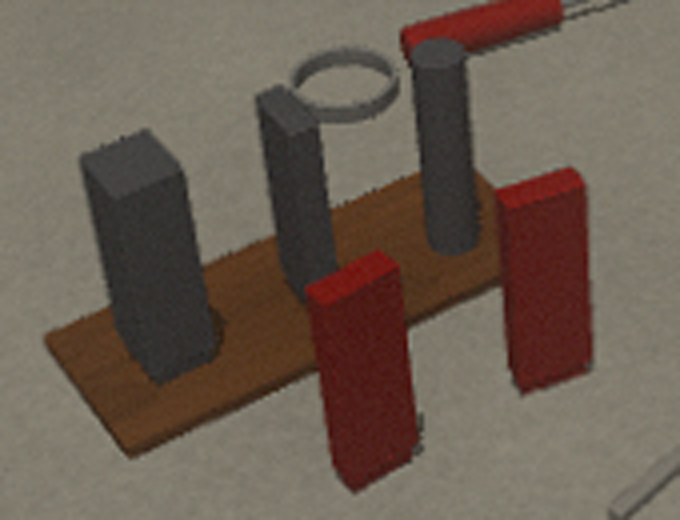

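View pics/c2.png

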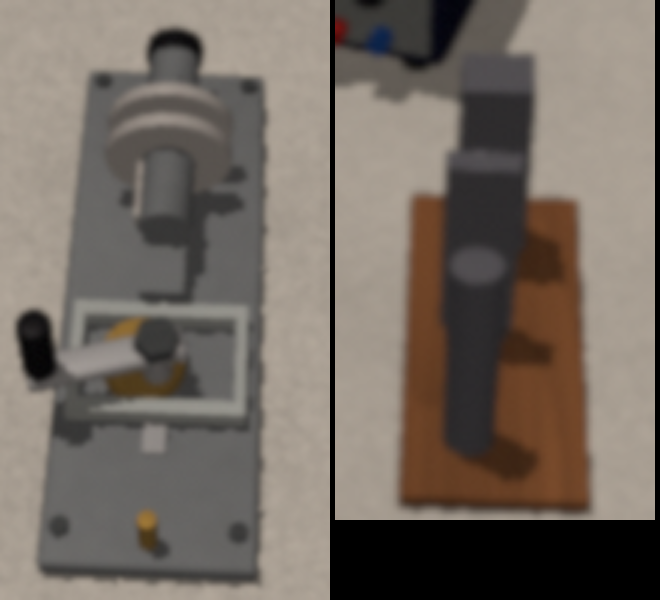

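The crops confirm it: the middle upright (top near (290,110) in the c1 crop) is clearly thinner than the left block, the right one is round, and all three are grey. Next I compute poses from corners and depth.

```bash
python3 - <<'E'
from h import *
f=lambda u,v:(205+u/3,220+v/3)
B=[at_z('d0',*f(*q),.015) for q in[(92,73),(263,78),(257,571),(40,567)]]
print('corners',np.round(B,4).tolist())
p=at_z('d0',*f(147,515),.045);k=at_z('d0',*f(34,320),.108);print('pin',p,'knob',k)
g=lambda u,v:(95+u/4,190+v/4)
print('slim corners',np.round([at_z('s0',*g(*q),.13) for q in[(257,97),(278,87),(320,122),(297,137)]],4).tolist())
q=lambda u,v:(260+(u-335)/4,70+v/4)
print('slim side',np.round([at_z('d0',*q(*w),.13) for w in[(450,152),(523,152),(525,170),(447,170)]],4).tolist())
print('rod',at_z('s0',*g(438,52),.13),at_z('d0',*q(477,265),.13))
for t in('s0','d0'):
    P,c,ok=cloud(t); c=c.astype(int)
    m=ok&(abs(P[...,2]-.13)<.006)&(abs(P[...,0]-at_z('s0',*g(288,110),.13)[0])<.15)&(abs(P[...,1]-at_z('s0',*g(288,110),.13)[1])<.2)&(abs(c[...,0]-c[...,2])<30)
    n,l,st,ce=cv2.connectedComponentsWithStats(m.astype(np.uint8))
    for i in range(1,n):
        if st[i,4]>8:
            print(t,st[i,4],P[l==i].mean(0).round(4),cv2.minAreaRect((P[l==i][:,:2]*1000).astype(np.float32)))
E
```

```text
corners [[0.597, -0.0039, 0.015], [0.491, -0.0144, 0.015], [0.4624, 0.2896, 0.015], [0.5688, 0.3017, 0.015]]
pin [0.51812653 0.2799611  0.045     ] knob [0.58160174 0.21635405 0.108     ]
slim corners [[0.5001, -0.2855, 0.13], [0.4978, -0.2736, 0.13], [0.535, -0.2679, 0.13], [0.5402, -0.2819, 0.13]]
slim side [[0.5307, -0.2791, 0.13], [0.4934, -0.2845, 0.13], [0.4912, -0.2697, 0.13], [0.5306, -0.264, 0.13]]
rod [ 0.512207   -0.19446041  0.13      ] [ 0.50815214 -0.19213883  0.13      ]
s0 116 [ 0.515  -0.1962  0.1295] ((513.7379760742188, -195.3954620361328), (25.813278198242188, 27.08815574645996), 62.37863540649414)
s0 134 [ 0.5189 -0.2789  0.1294] ((516.4722290039062, -278.33056640625), (41.382225036621094, 18.13634490966797), 1.3445289134979248)
s0 310 [ 0.5195 -0.3573  0.1293] ((517.2388305664062, -357.0571594238281), (42.445343017578125, 36.483482360839844), 6.273032188415527)
d0 225 [ 0.5145 -0.3514  0.1289] ((514.0382080078125, -353.5229797363281), (39.34421157836914, 40.96678924560547), 5.902509689331055)
d0 130 [ 0.5139 -0.2734  0.1285] ((514.0885009765625, -275.09716796875), (39.58211135864258, 19.598947525024414), 2.853492259979248)
d0 123 [ 0.5093 -0.1904  0.1287] ((509.36004638671875, -191.88900756835938), (26.628131866455078, 27.235551834106445), 36.970584869384766)
```

Rig: yaw is about 5.3°, origin about (0.536, 0.074), cam about 0.22. The slim gauge is at about (0.514, -0.277). I'll turn the crank first, with the fingers closing tangentially and following the arc.

```bash
cat >> h.py <<'E'
yaw=np.arctan2(.0284,.3048); Ry=np.array([[np.cos(yaw),-np.sin(yaw)],[np.sin(yaw),np.cos(yaw)]])
O=np.array([.5363,.0736])
def W(x,y): return O+Ry@np.array([x,y])
def tool(a,s=1):  # tool y along world angle a, z down
    y=s*np.array([np.cos(a),np.sin(a),0]);z=np.array([0,0,-1.]);return np.c_[np.cross(y,z),y,z]
E
python3 - <<'E'
from h import *
ax=W(0,125)
def pose(c,z,s): 
    a=yaw+c; return [*(ax+.06*np.array([np.cos(a),np.sin(a)])),z],tool(a+np.pi/2,s)
best=None
for s in(1,-1):
    js=[inverse_kinematics(*pose(c,.1,s)) for c in(.22,.9,1.57)]
    print(s,[None if j is None else np.round(j,2).tolist() for j in js])
    if all(j is not None for j in js):
        m=max(abs(j[6]) for j in js)
        if best is None or m<best[0]: best=(m,s)
s=best[1]
c0=.22
command_gripper(.055,20)
movep(*pose(c0,.2,s)); 
snap('wrist','w0')
print(move_l(pose(c0,.099,s)[0],feed=.1,until_force=8))
command_gripper(.0,20)
st=sense();print(st['time_s'],st['position'],st['finger_gap'],st['gripper_force'],st['wrist_force'])
for c in np.linspace(c0,1.58,7)[1:]:
    p,R=pose(c,.099,s); move_l(p,R,feed=.1)
    st=sense();print(round(c,2),np.round(st['wrist_force'],1),round(st['finger_gap'],4),round(st['time_s'],2))
snap('side','d1')
E
```

```text
1 [None, None, None]
-1 [None, None, None]Traceback (most recent call last):
  File "<stdin>", line 12, in <module>
TypeError: 'NoneType' object is not subscriptable
```

```bash
python3 - <<'E'
from h import *
st=sense();print(np.round(st['tcp_rot'],2).tolist())
k=W(0,185)
for z in(.1,.2):
  for q in (W(60,140),W(0,185),W(0,0),(.514,-.277)):
    L=[]
    for a in np.arange(-180,180,15):
        j=inverse_kinematics([*q,z],tool(np.radians(a)))
        if j is not None:L.append((int(a),round(float(j[0]),1),round(float(j[4]),1),round(float(j[6]),1)))
    print(z,np.round(q,2),L)
E
```

```text
[[0.97, 0.22, -0.0], [0.22, -0.97, 0.0], [-0.0, -0.0, -1.0]]
0.1 [ 47.29 145.04] []
0.1 [-16.63 184.28] []
0.1 [0.54 0.07] [(-180, 0.6, 0.9, 2.2), (-165, -1.0, -0.8, -2.3), (-150, -0.9, -0.7, -2.2), (-135, -0.8, -0.5, -2.1), (-120, 0.1, 0.3, -2.6), (-105, 0.2, 0.3, -2.4), (-90, 0.2, 0.4, -2.1), (-75, 0.3, 0.4, -1.9), (-60, 0.4, 0.5, -1.7), (-45, 0.4, 0.6, -1.5), (-30, 0.4, 0.6, -1.3), (-15, 0.4, 0.6, -1.0), (0, 0.4, 0.6, -0.7), (15, 0.4, 0.6, -0.5), (30, 0.4, 0.6, -0.2), (45, 0.4, 0.6, 0.0), (60, 0.5, 0.6, 0.3), (75, 0.5, 0.6, 0.5), (90, 0.5, 0.7, 0.8), (105, 0.5, 0.7, 1.0), (120, 0.6, 0.9, 1.1), (135, 0.6, 0.9, 1.4), (150, 0.6, 0.9, 1.6), (165, 0.6, 0.9, 1.9)]
0.1 [ 0.51 -0.28] [(-180, 0.3, -0.1, -2.6), (-165, 0.4, -0.1, -2.4), (-150, 0.4, -0.0, -2.2), (-135, 0.4, 0.0, -1.9), (-120, 0.5, 0.1, -1.7), (-105, 0.5, 0.1, -1.5), (-90, 0.6, 0.1, -1.3), (-75, 0.6, 0.2, -1.1), (-60, 0.7, 0.2, -0.8), (-45, 0.7, 0.3, -0.6), (-30, 0.7, 0.3, -0.4), (-15, 0.8, 0.3, -0.1), (0, 0.8, 0.4, 0.1), (15, 0.8, 0.4, 0.3), (30, 0.9, 0.4, 0.6), (45, 0.9, 0.4, 0.8), (60, 0.9, 0.4, 1.1), (75, 0.9, 0.5, 1.3), (
[... 607 characters left out ...]
 0.5), (90, 0.7, 0.7, 0.7), (105, 0.6, 0.6, 1.1), (120, 0.6, 0.6, 1.3), (135, 0.6, 0.6, 1.6), (150, 0.6, 0.6, 1.8), (165, 0.6, 0.6, 2.1)]
0.2 [ 0.51 -0.28] [(-180, -0.3, -0.6, -2.1), (-165, 0.4, -0.0, -2.4), (-150, 0.4, 0.0, -2.2), (-135, 0.5, 0.0, -2.0), (-120, 0.5, 0.1, -1.7), (-105, 0.6, 0.1, -1.5), (-90, 0.6, 0.1, -1.2), (-75, 0.6, 0.1, -1.0), (-60, 0.7, 0.2, -0.8), (-45, 0.7, 0.2, -0.5), (-30, 0.8, 0.2, -0.3), (-15, 0.8, 0.2, -0.1), (0, 0.8, 0.3, 0.2), (15, 0.9, 0.3, 0.4), (30, 0.9, 0.3, 0.7), (45, 0.9, 0.3, 0.9), (60, 0.9, 0.3, 1.2), (75, 1.0, 0.4, 1.4), (90, 1.0, 0.4, 1.6), (105, 1.2, 0.7, 1.7), (120, 1.2, 0.7, 1.9), (135, 1.2, 0.7, 2.2), (150, 1.2, 0.7, 2.5), (165, -0.3, -0.6, -2.4)]
```

That was my unit slip (mm passed as m). Rerunning in metres.

```bash
cat >> h.py <<'E'
ax=W(0,.125)
def pose(c,z,s=-1):
    a=yaw+c; return [*(ax+.06*np.array([np.cos(a),np.sin(a)])),z],tool(a+np.pi/2,s)
E
python3 - <<'E'
from h import *
c0=.22
for c in(.22,.9,1.57): print(np.round(inverse_kinematics(*pose(c,.1)),2))
command_gripper(.055,20)
movep(*pose(c0,.2)); 
snap('wrist','w0')
print(move_l(pose(c0,.099)[0],feed=.1,until_force=8))
command_gripper(.0,20)
st=sense();print(st['time_s'],st['position'],st['finger_gap'],st['gripper_force'],st['wrist_force'])
if st['finger_gap']>.012:
  for c in np.linspace(c0,1.58,7)[1:]:
    p,R=pose(c,.099); move_l(p,R,feed=.1)
    st=sense();print(round(c,2),np.round(st['wrist_force'],1),round(st['finger_gap'],4),round(st['time_s'],2))
snap('side','d1')
E
```

```text
[ 0.06  0.65 -0.68  1.78  0.51  0.9  -2.11]
[ 0.08  0.68 -0.81  1.8   0.61  0.93 -1.58]
[ 0.18  0.74 -1.01  1.87  0.75  0.98 -1.08]
False
5.5333 [0.58203514 0.21658674 0.09951742] 0.01726074407604451 21.48244857788086 [-0.15880362 -0.13489615  3.08579937]
0.45 [-1.2 -2.3  5.2] 0.0172 5.91
0.67 [-3.5 -4.2  7.6] 0.0173 6.28
0.9 [-2.5 -5.9  8.7] 0.0176 6.66
1.13 [-3.9 -7.5  9.6] 0.0173 7.03
1.35 [-0.8 -9.2  8.6] 0.0173 7.41
1.58 [ 0.3 -8.9  8.8] 0.0168 7.78
```

The crank followed cleanly. Release, lift, and look at the plates from above with the wrist camera.

```bash
python3 - <<'E'
from h import *
command_gripper(.045)
p=sense()['position']; move_l([p[0],p[1],.2])
snap('side','d2')
movep([*W(0,-.0),.3],tool(yaw+np.pi/2)); sleep(.2)
snap('wrist','w1'); print(sense()['time_s'], sense()['wrist_force'])
a=cv2.resize(cv2.imread('pics/d2.png')[220:420,190:340],None,fx=2,fy=2)
b=cv2.imread('pics/w1.png');o=np.zeros((420,800,3),np.uint8)
crop_=cv2.resize(cv2.imread('pics/d2.png')[220:420,205:315],None,fx=2.1,fy=2.1)
o[:,:560]=b;o[:crop_.shape[0],565:565+crop_.shape[1]]=crop_[:420];cv2.imwrite('pics/v1.png',o)
E
```

```text
11.1417 [-0.30902099 -0.60167231 -0.59078149]
```

View pics/v1.png

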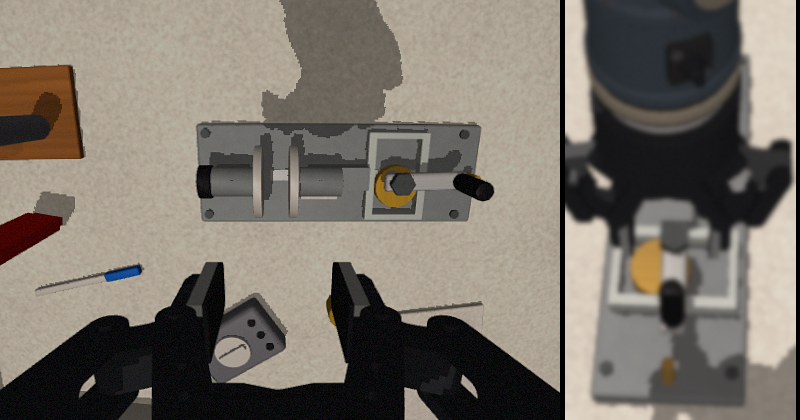

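The wrist view shows the plates at u≈253–266 and 289–299, with the crank (402,184)→(474,187) lying along the rig toward the pin. I'll enlarge for the plate faces.

```bash
python3 - <<'E'
from h import *
crop('w1',190,112,490,232,2.6,'c3')
P,c,ok=cloud('w1')
m=ok&(P[...,2]>.07)&(P[...,2]<.0935); m[:,330:]=False
d=(P[...,:2]-O)@Ry
q=d[m]; 
print(np.histogram(q[:,1],bins=np.arange(-.03,.04,.002)))
mm=m&(P[...,2]>.08); 
for lo,hi in((-.04,-.004),(0.004,.04)):
    k=mm&(d[...,1]>lo)&(d[...,1]<hi);print(k.sum(),np.percentile(d[k],[2,50,98],axis=0).round(4).tolist(),P[k][:,2].max())
B=np.array([at_z('w1',*u,.015)for u in[(197,124),(480,125),(468,221),(200,220)]]);print(((B[:,:2]-O)@Ry).round(4).tolist())
print('knob',((at_z('w1',485,190,.108)[:2]-O)@Ry))
E
```

```text
(array([ 11,   6,   6,  79, 135, 141, 140, 111,   0,   0,   0,   0,   0,
         0,   0,   0,   0,   0,   0,   0, 107, 140, 161, 144,  56,   4,
         6,   9,   8,  12,   7,   9,   9,   9]), array([-3.00000000e-02, -2.80000000e-02, -2.60000000e-02, -2.40000000e-02,
       -2.20000000e-02, -2.00000000e-02, -1.80000000e-02, -1.60000000e-02,
       -1.40000000e-02, -1.20000000e-02, -1.00000000e-02, -8.00000000e-03,
       -6.00000000e-03, -4.00000000e-03, -2.00000000e-03,  2.77555756e-17,
        2.00000000e-03,  4.00000000e-03,  6.00000000e-03,  8.00000000e-03,
        1.00000000e-02,  1.20000000e-02,  1.40000000e-02,  1.60000000e-02,
        1.80000000e-02,  2.00000000e-02,  2.20000000e-02,  2.40000000e-02,
        2.60000000e-02,  2.80000000e-02,  3.00000000e-02,  3.20000000e-02,
        3.40000000e-02,  3.60000000e-02,  3.80000000e-02]))
488 [[-0.0219, -0.0231], [-0.0011, -0.0187], [0.0266, -0.0151]] 0.09221891311251179
475 [[-0.0223, 0.0113], [-0.0005, 0.0149], [0.0271, 0.0187]] 0.09257118585649593
[[-0.0516, -0.0862], [-0.0522, 0.2201], [0.0573, 0.222], [0.056, -0.089]]
knob [-0.00093834  0.18211754]
```

View pics/c3.png

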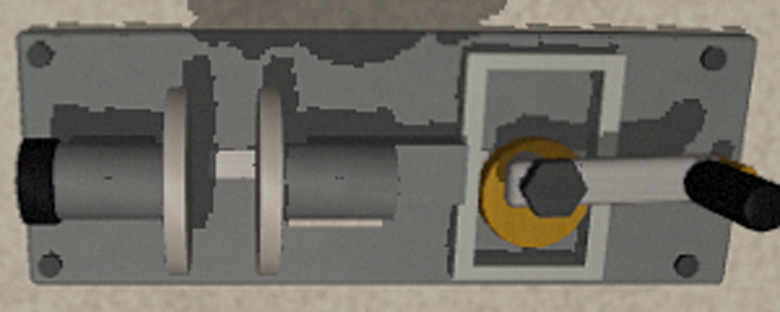

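The gap is centred at about (+2, −1.8) mm in my rig frame, and the measured width of 25.4 mm matches cam ≈ 1.55. Next, a wrist check above the gauge for its position and yaw.

```bash
python3 - <<'E'
from h import *
movep([.514,-.277,.30],tool(np.radians(94))); sleep(.2)
snap('wrist','w2')
P,c,ok=cloud('w2')
m=ok&(abs(P[...,2]-.13)<.006)
n,l,st,ce=cv2.connectedComponentsWithStats(m.astype(np.uint8))
for i in range(1,n):
    if st[i,4]>60: print(st[i],P[l==i].mean(0).round(4),cv2.minAreaRect((P[l==i][:,:2]*1000).astype(np.float32)))
print(sense()['time_s'])
E
```

```text
[ 154  163   51   52 2266] [ 0.5139 -0.3548  0.131 ] ((514.8162231445312, -355.4066467285156), (40.425537109375, 36.19032669067383), 6.146475315093994)
[266 171  21  50 992] [ 0.5137 -0.2774  0.1311] ((514.6092529296875, -277.09716796875), (40.085113525390625, 15.920639038085938), 3.655592441558838)
[360 181  35  34 932] [ 0.5094 -0.1957  0.1309] ((510.1230163574219, -194.94412231445312), (27.292564392089844, 26.865480422973633), 21.259519577026367)
12.7167
```

View pics/w2.png

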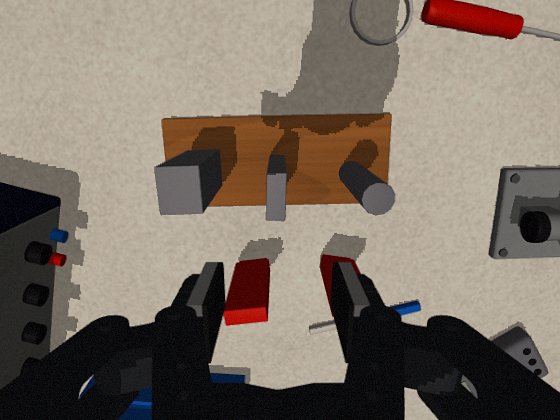

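The slim gauge is at (276,195), between the thick flat (185,188) and the rod (378,196). It measures 40 × 15.9 mm at (0.5143, −0.2772). Grasp it and carry it to the gap.

```bash
python3 - <<'E'
from h import *
R=tool(np.radians(94.3)); g=[.5143,-.2772]
command_gripper(.045,35)
movep([*g,.19],R)
print(move_l([*g,.118],feed=.1,until_force=8))
command_gripper(0,35)
st=sense();print(st['finger_gap'],st['gripper_force'],st['time_s'])
if st['finger_gap']>.012:
    move_l([*g,.27],feed=.15)
    movep([*W(.002,-.0016),.27],tool(yaw+np.pi/2)); sleep(.3)
    st=sense();print(st['finger_gap'],st['position'],st['time_s'],st['wrist_force'])
    snap('wrist','w3');snap('scene','s3');snap('side','d3')
    o=np.zeros((420,800,3),np.uint8);o[:,:560]=cv2.imread('pics/w3.png')
    o[:210,562:762]=cv2.resize(cv2.imread('pics/s3.png')[130:250,260:375],(200,210));o[212:412,562:762]=cv2.imread('pics/d3.png')[150:350,160:360]
    cv2.imwrite('pics/v3.png',o)
E
```

```text
False
0.01566069106789049 34.803292751312256 14.675
0.015094793266708185 [0.53863458 0.07132702 0.2698821 ] 17.4583 [ 0.63059341 -0.62198234 -1.12290066]
```

View pics/v3.png

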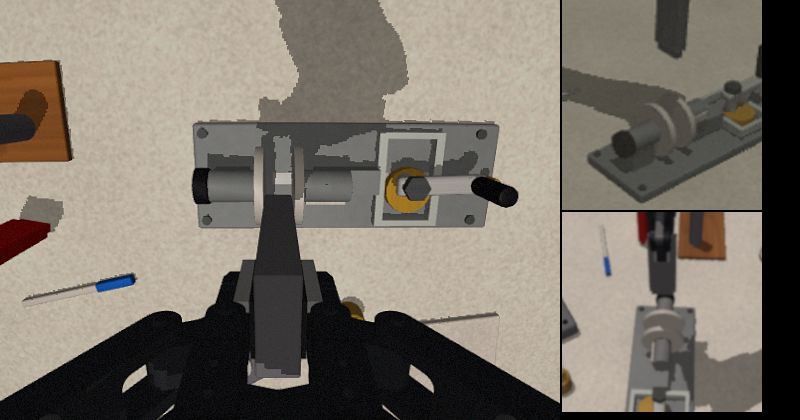

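The gauge is held straight, with its foot at about (279,200) over the gap at about (280,180). I'll check the foot-to-gap offset with this one camera, then insert with a force guard.

```bash
python3 - <<'E'
from h import *
P,c,ok=cloud('w3'); d=(P[...,:2]-O)@Ry
k=ok&(P[...,2]>.075)&(P[...,2]<.0935)&(abs(d[...,0])<.04)
for lo,hi in((-.024,-.003),(0.003,.021)):
    j=k&(d[...,1]>lo)&(d[...,1]<hi);print('plate',j.sum(),np.percentile(d[j][:,1],[3,97]).round(4))
for a,b in((.155,.17),(.175,.20),(.21,.24)):
    j=ok&(P[...,2]>a)&(P[...,2]<b)&(abs(d[...,1])<.03)&(abs(d[...,0])<.04);print(a,j.sum(),np.percentile(d[j],[3,50,97],axis=0).round(4).tolist() if j.any() else'')
E
```

```text
plate 642 [-0.023  -0.0151]
plate 655 [0.011  0.0185]
0.155 0 
0.175 310 [[-0.0179, -0.0101], [-0.0176, -0.0025], [-0.0171, 0.0047]]
0.21 668 [[-0.0179, -0.0101], [-0.0175, -0.0026], [-0.0171, 0.0047]]
```

Gauge centre is y −2.7 mm against gap middle −2.0 mm, well within tolerance. Insert with a +0.7 mm shift.

```bash
python3 - <<'E'
from h import *
q=W(.002,-.0009)
h1=move_l([*q,.15],feed=.08,until_force=8)
print(h1,sense()['position'],sense()['wrist_force'])
if not h1:
    h2=move_l([*q,.12],feed=.03,until_force=5)
    st=sense();print(h2,st['position'],st['wrist_force'],st['finger_gap'],st['gripper_force'],st['time_s'])
    sleep(.2)
snap('scene','s4');crop('s4',240,120,420,250,4,'c4')
E
```

```text
False [0.53868903 0.0729917  0.15047421] [-0.34841245  0.25252696 -1.35166737]
True [0.53820389 0.0728421  0.12367109] [-0.24492565  0.86841553  5.0294973 ] 0.015521233583454423 35.16908526420593 20.075
```

View pics/c4.png

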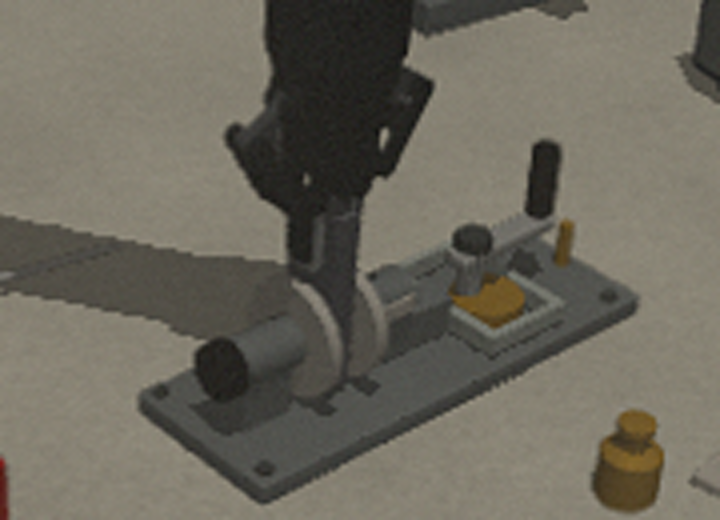

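The gauge is down between the plates at (340,270), with base contact at the expected height (z 0.1237), and the crank points at the pin (565,240). Release, retreat and verify.

```bash
python3 - <<'E'
from h import *
command_gripper(.045); sleep(.3)
p=sense()['position']; move_l([p[0],p[1],.25],feed=.1)
movep([*W(0,0),.3],tool(yaw+np.pi/2)); sleep(.3)
snap('wrist','w5');print(sense()['time_s'])
P,c,ok=cloud('w5'); d=(P[...,:2]-O)@Ry
j=ok&(P[...,2]>.12)&(P[...,2]<.15)&(abs(d[...,0])<.05)&(abs(d[...,1])<.03);print(j.sum(),P[j][:,2].max(),np.median(P[j][:,2]),cv2.minAreaRect((d[j]*1000).astype(np.float32)))
crop('w5',180,100,500,320,2.4,'c5')
E
```

```text
23.1083
1036 0.1384934957140334 0.1362097348174134 ((1.5726280212402344, -1.3894844055175781), (15.29885482788086, 39.70594787597656), 89.9110336303711)
```

View pics/c5.png

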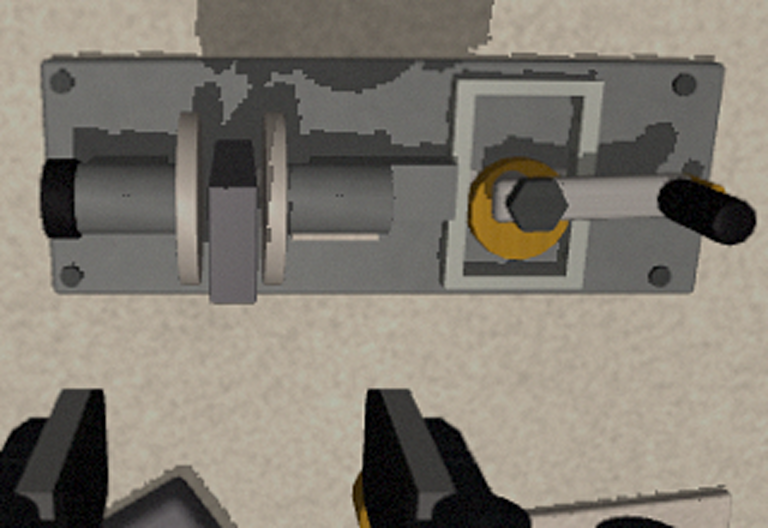

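The gauge stands upright between the plates (its top in the crop at (232,240), top z ≈ 0.136), the crank is still on the pin, and the robot is clear.

```bash
python3 -c "
from rig import *
print(finish_job())"
```

```text
the job is handed in; nothing more can be done
None
```

The job is handed in at about 23 s of the allowed 58 s: the crank points at the index pin, and the slim gauge stands upright and released on the base between the plates (final wrist-camera check); no verdict was returned.

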